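# Lean a spice tin in its display easel

## Task

Put the small red spice tin (black lid, cream label) that stands on the counter on show: lean it in the empty easel with its label facing squarely out to the customers, its foot down on the easel's narrow padded ledge and its back against both rails. The ledge's height has been reset and you must find it as you go: lower the tin gently onto it while still holding it - do not ram it or let it drop - then let go and leave the other goods as they are.

Things in the scene. Friction and masses are not known exactly. Their poses are not given: they have to be found in the camera images.
- tin: Red spice tin, black lid: rigid upright cylinder, 52 mm diameter, 100 high, 0.18-0.35 kg, standing on the counter. Origin: centre of its underside; z up its axis; x towards the middle of its cream label (46 mm high, 55 degrees of the wall). A cream stripe on the lid runs from the centre to the label side.
- tin_label (a point): Middle of the red tin's label: on its side wall, 26 mm from the axis, 50 mm above its underside.
- plinth: Fixed red plinth, 160 (x) x 360 (y) x 30 mm high, carrying three equal wooden easels in a row 112 mm apart; two hold other tins, one (any place in the row) is empty. Origin: centre of its underside.
- easel: The empty easel, fixed (base 135 x 76 x 8 mm). It leans a tin 35 degrees from vertical, top towards the robot: two rails behind and below carry its wall, a narrow ledge carries its foot. Ledge: square to the rails, topped by a springy cork pad 36 mm wide reaching from the rails to 4 mm past the tin's axis. Origin: underside of the base, on the plinth; z up; x to the customers, away from the robot.
- cradle (a point): Point on the axis a properly leaning tin has, level with the lowest setting of the pad's top. z up along the rails, x square out of them to the customers and up, y across. The ledge is clamped at an unknown height, the pad's top 0 to 24 mm up this z: not reported, feel or look for it. A tin against both rails has its axis on this z; label out = tin x along this x.
- pad (a joint): How far the cork pad on the empty easel's ledge is pressed down along the rails (m): 0 free, about 1 mm per 2 N, hard stop at 4 mm (0.004). It says nothing of the ledge's height. A resting tin presses it some tenths of a mm.
- rail_top (a point): Middle between the upper ends of the empty easel's two rails (round, 10 mm thick, centres 30 mm apart, parallel to the z of cradle), 86 mm up from cradle and 27 mm behind the axis. Behind the rails is a wooden back, 64 mm wide, 32 to 42 mm behind the axis, up to 90 mm.
- tin_b: Bystander, loose: plain green tin leaning in another easel, 52 diameter, 100 high mm. Origin: centre of its underside. Not to be disturbed.
- tin_c: Bystander, loose: orange tin with a black lid leaning in another easel, 52 diameter, 100 high mm. Origin: centre of its underside. Not to be disturbed.
- tin_d: Bystander, loose: blue tin with a black lid standing on the counter, 52 diameter, 100 high mm. Origin: centre of its underside. Not to be disturbed.
- jar: Bystander, loose: amber spice bottle with red cap, 48 diameter, 100 high mm. Origin: centre of its underside. Not to be disturbed.
- gourd: Bystander, loose: pale turned-wood gourd, 68 diameter, 105 high mm. Origin: centre of its underside. Not to be disturbed.
- kokeshi: Bystander, loose: brown turned-wood doll, 52 diameter, 106 high mm. Origin: centre of its underside. Not to be disturbed.
- bowl: Bystander, loose: dark red lacquer bowl, 110 diameter, 50 high mm. Origin: centre of its underside. Not to be disturbed.
Mind the look-alikes: they are no part of the job. Leave any pink look-alike of the tin alone.

How it is judged (in metres and radians):
On the way, in this order (a step that is already met when the one before it is completed fails the run):
1. the red tin is held, lifted off the counter (height (world z) of tin above 0.03 m and contact force between the fingers and tin above 1 N), for 0.2 s.
2. the leaning tin's foot presses the ledge's pad by 0.4 mm while the tin is still held: within 11 degrees of the rails' direction, its foot within 8 mm of the cradle's axis and no more than 28 mm up (value of joint pad above 0.0004 m and contact force between tin and easel above 0.5 N and contact force between the fingers and tin above 1 N and angle between the z axis of tin and the z axis of cradle, either way round below 0.2 rad and x of tin in the frame of cradle between -0.008 and 0.008 m and y of tin in the frame of cradle between -0.008 and 0.008 m and z of tin in the frame of cradle below 0.028 m), for 0.1 s.
At the end, for the whole second after the job is handed in: The red tin rests in the empty easel, released: foot centre within 4 mm of the cradle axis in x and y, -4 to 28 mm along it, axis within 4.6 degrees of the rails, label out with its middle within 10 mm of the centre line, foot on the pad (pressed over 0.1 mm) (x of tin in the frame of cradle between -0.004 and 0.004 m and y of tin in the frame of cradle between -0.004 and 0.004 m and z of tin in the frame of cradle between -0.004 and 0.028 m and angle between the z axis of tin and the z axis of cradle, either way round below 0.08 rad and y of tin_label in the frame of cradle between -0.01 and 0.01 m and x of tin_label in the frame of cradle above 0.018 m and contact force between tin and easel above 0.3 N and value of joint pad above 0.0001 m and contact force between the fingers and tin below 0.1 N and linear speed of tin below 0.01 m/s and angular speed of tin below 0.1 rad/s); the robot touches nothing.
It fails at once if the tin is dropped: moves faster than 0.22 m/s while the fingers are not holding it (linear speed of tin above 0.22 m/s and contact force between the fingers and tin below 0.1 N).
It fails at once if the tin is rammed against the easel with more than 25 N (contact force between tin and easel above 25 N).
It fails at once if another article is moved more than 20 mm (distance of any of tin_b, tin_c, tin_d, jar, gourd, kokeshi, bowl from where it was at the start of the episode above 0.02 m).
It fails at once if an article standing on the counter is tipped over (angle between any of tin_d, jar, gourd, kokeshi, bowl's own z axis and vertical above 0.4 rad).
It also fails if it takes over 43 s, if anything falls off the work surface, if the arm or the gripper's body presses on something with over 40 N, if the wrist force passes 120 N, or if a joint passes its speed limit or range.

## Robot

A 7-joint arm with a two-finger parallel gripper is mounted at the origin on the work surface. World frame = base frame: x ahead of the robot, y to its left, z up, the work surface at z = 0. Lengths are in m, angles in degrees, forces in N, time in s.
With the tool pointing down it reaches from about 0.425 to 0.875 m from the base axis. Payload 4.7 kg.
Tool frame: the origin (TCP) lies at the very end of the fingers, on their centre line; the grasp point (between the pads) lies env.hold_point_z behind it (env.hold_point_z is the distance from the TCP to the grasp point, in m); z points along the fingers, y is the line along which they close (so a half turn about z gives the same grasp; the last joint's range is limited). The gripper opens to 87 mm and grips with 3 to 60 N. Pads are 19 mm wide; open, the fingers measure 117 mm over their backs; the gripper's body (75 mm by 190 mm) begins 51 mm behind the grasp point.
Start: joints at [66.412, 18.392, -4.016, 83.108, 1.295, 78.541, -3.26], TCP at [0.268, -0.592, 0.223] pointing down, gripper open.
Joint ranges: [-163.93, 163.93], [-17.29, 119.83], [-79.2, 71.16], [3.27, 140.29], [-89.18, 269.18], [5.43, 117.66], [-154.24, 154.24]. Speed limits (degrees/s): [147.25, 147.25, 180, 180, 180, 180, 180].

## Interface

Orientations are given as [roll, pitch, yaw] about the fixed x, y, z axes, in that order (R = Rz(yaw) Ry(pitch) Rx(roll)).
In Python, from cell import env gives the robot as it stands.
- The arm moves only by the shell command python3 -m jog 'ROWS' [FORCE]. ROWS is JSON, a list of rows, each an object with "dp": the shift along the tool's x, y, z in cm, a list of three; "twist": the turn about the tool's z in degrees; "fingers": the opening, from 0 (shut) to 1 (fully open). A call has 1 to 8 rows; each row is the pose to reach, as a shift and turn from the pose commanded when the call began, along the tool's axes at that moment; what a row does not reach only later rows make up. A row lasts 1/8 s, in which the tool goes at most 62.5 mm and 10.7 degrees, less where a joint would pass 70% of its speed; a pose out of reach is approached as far as the arm can. A call with a gripper value outside its range is refused whole. The fingers move at their own pace and stop on an object; FORCE is the grip in N (left out, the last holds). Time passes only in rows, so rows that repeat a pose let the fingers close. It gives the time, the measured TCP pose, the force, the opening and the grip force at its end, in the units of the state.
- env.get_obs(): the state, without advancing time (a new reading comes with each control period).
- env.read_camera(name): name is "scene" or "side" or "wrist"; returns a dict with "pixels" (480x640x3 uint8, blue, green, red), "depth" (480x640 float32, m along the optical axis (not along the pixel's ray), 0 where there is no reading), "fx", "fy", "cx", "cy" (pixels), "k1" (the pictures are not rectified: a ray, as slopes to the right and down, at radius r is drawn at 1 + k1 r^2 times it, then the intrinsics apply), "rvec" (rotation vector, rad) and "tvec" (3), from world to camera coordinates, as OpenCV has them. Camera axes: x right, y down, z forward; pixel columns grow to the right and rows downward; lengths in m; the calibration is good to about 2 mm. A picture is of the moment at which its call begins.
- env.sign_off(): hands the job in; it is judged then, once.
The state is a dict: "time_s": time; "qpos": joint angles; "joint_velocities": joint speeds; "effort": joint torques, N m; "tool_pos": TCP position; "tool_rot": TCP orientation; "force": force on the tool from outside, world axes, zero at the start; "wrist_torque": the same for the moment, N m; "grip_width": finger opening in m; "grasp_force": force on a finger pad.
Only numpy, scipy, OpenCV 4.12 (cv2) and the standard library are available. Lean on these libraries where they do the work, as an engineer would, in place of code of your own. Each camera call takes 0.05 s, during which the arm holds its last target. There are 200 camera calls.

## Working session

There is one attempt and no reset: what is moved stays moved. The work goes in short steps, Python scripts to look and compute and a shell command to move; the robot and the scene stay as the last step left them, time stands still between calls to the robot, and variables do not carry over. Pictures are saved under pics/ and viewed, at most 10 in all, crops included, and the job is handed in when it is done.

```bash
ls; mkdir -p pics
cat > h.py <<'E'
import numpy as np,cv2
from cell import env
def cam(n,save=None):
    c=env.read_camera(n)
    if save: cv2.imwrite('pics/'+save,c['pixels'])
    return c
def pt(c,u,v,d=None):
    x=(u-c['cx'])/c['fx'];y=(v-c['cy'])/c['fy']
    a,b=x,y
    for _ in range(20):
        s=1+c['k1']*(a*a+b*b);a,b=x/s,y/s
    if d is None:
        w=c['depth'][int(v)-1:int(v)+2,int(u)-1:int(u)+2];d=np.median(w[w>0]) if (w>0).any() else np.nan
    R=cv2.Rodrigues(np.array(c['rvec'],float))[0]
    return R.T@(np.array([a*d,b*d,d])-np.array(c['tvec']).ravel())
def ray(c,u,v):
    p=pt(c,u,v,1.);q=pt(c,u,v,2.);return p-(q-p),q-p   # centre, dir
def proj(c,P):
    R=cv2.Rodrigues(np.array(c['rvec'],float))[0]
    p=R@np.asarray(P)+np.array(c['tvec']).ravel();a,b=p[:2]/p[2];s=1+c['k1']*(a*a+b*b)
    return c['cx']+c['fx']*a*s,c['cy']+c['fy']*b*s
E
python3 - <<'E'
from h import *
for n in('scene','side'):
    c=cam(n,n+'1.png');print(n,c['fx'],c['k1'],c['rvec'],c['tvec'])
o=env.get_obs();print(o);print(env.hold_point_z)
E
```

```text
pics
scene 621.2087889128736 -0.03977389803437085 [ 2.32641532  0.67010219 -0.23559038] [-0.43185189 -0.16984063  1.88533953]
side 624.8858712213109 -0.14117715361719332 [ 2.42755679 -0.10342557  0.02508487] [-0.53390455  0.07400896  1.58339563]
{'time_s': 0.1, 'qpos': array([66.40987775, 18.43521067, -4.01713743, 83.16680624,  1.29517868,
       78.53911469, -3.26185892]), 'joint_velocities': array([ 0.03535353, -0.10458203,  0.09792838, -0.04532606,  0.03863298,
       -0.00681667, -0.04367801]), 'effort': array([-5.33420334e-04, -4.92572558e+01, -4.06021597e-01, -3.13397849e+01,
       -6.41748821e-02,  3.95259995e-02,  6.71270527e-05]), 'tool_pos': array([ 0.26827126, -0.59153387,  0.22157626]), 'tool_rot': array([-1.79904113e+02,  4.96900848e-03,  2.43993972e+01]), 'force': array([-0.18427898,  0.1183328 ,  0.42929336]), 'wrist_torque': array([ 0.01563527,  0.05149417, -0.05055141]), 'grasp_force': 0.0, 'grip_width': 0.08678036184304784}
0.0187
```

View pics/scene1.png

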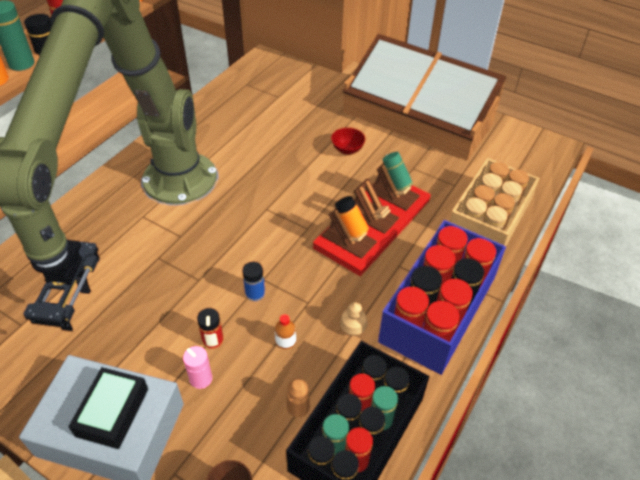

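View pics/side1.png

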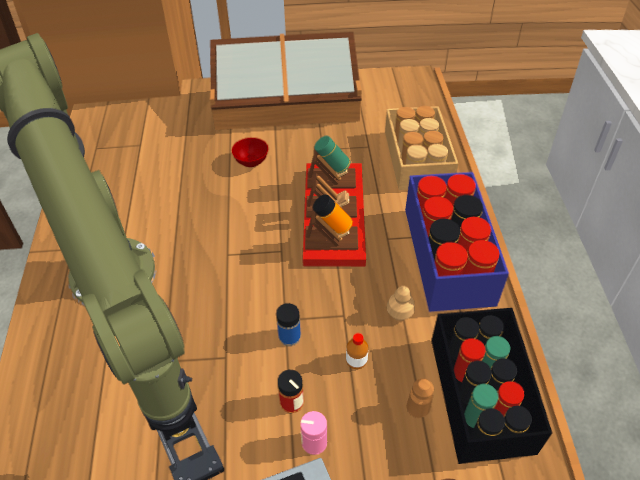

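Candidates for the target:
- Red tin with black lid and cream stripe and label, scene (210,328), side (291,390). This matches the description.
- Pink look-alike, scene (198,367).
- Blue tin with black lid, scene (254,280).
- Orange tin with black lid in an easel, scene (350,218).
- Crate tins with red or black lids.

The empty easel is the middle one, scene (372,205), side (330,195). Next is one close crop montage plus measurements.

```bash
cat > m.py <<'E'
from h import *
ims=[]
W={}
for n,(t,e) in dict(scene=((210,330),(375,205)),side=((291,392),(332,200))).items():
    c=cam(n);W[n]=c;row=[]
    for (u,v),k in ((t,40),(e,40)):
        row.append(cv2.resize(c['pixels'][v-k:v+k-20,u-k-10:u+k+10],(400,240),interpolation=cv2.INTER_CUBIC))
    ims.append(np.hstack(row))
    hsv=cv2.cvtColor(c['pixels'],cv2.COLOR_BGR2HSV)
    vv,uu=np.mgrid[0:480,0:640]
    # back-project everything
    d=c['depth'];und=cv2.undistortPoints(np.stack([uu,vv],-1).reshape(-1,1,2).astype(np.float32),np.array([[c['fx'],0,c['cx']],[0,c['fy'],c['cy']],[0,0,1]]),np.array([c['k1'],0,0,0,0.])).reshape(480,640,2)
    P=np.dstack([und*d[...,None],d[...,None]]);R=cv2.Rodrigues(np.array(c['rvec'],float))[0]
    X=(P-np.array(c['tvec']).ravel())@R
    np.save(n+'X.npy',X)
    m=(np.abs(uu-t[0])<22)&(np.abs(vv-t[1])<30)&(d>0)
    lid=m&(X[...,2]>.095)&(X[...,2]<.108)
    L=X[lid];(cx,cy),r=cv2.minEnclosingCircle(L[:,:2].astype(np.float32))
    print(n,'lid n',len(L),'mean',L.mean(0).round(4),'circ',cx,cy,r)
    s=lid&(c['pixels'].min(-1)>110);S=X[s];print('stripe',len(S),S.mean(0).round(4) if len(S) else '', vv[s].mean(),uu[s].mean())
    red=(d>0)&((hsv[...,0]<6)|(hsv[...,0]>174))&(hsv[...,1]>180)&(np.abs(X[...,2]-.03)<.006)&(np.abs(uu-e[0])<85)&(np.abs(vv-e[1])<85)
    red=cv2.morphologyEx(red.astype(np.uint8),cv2.MORPH_OPEN,np.ones((2,2)))>0
    Q=X[red];print('plinth',len(Q),cv2.minAreaRect(Q[:,:2].astype(np.float32)),Q[:,2].mean())
cv2.imwrite('pics/crop1.png',np.vstack(ims))
E
python3 m.py
```

```text
scene lid n 535 mean [ 0.461  -0.4351  0.0994] circ 0.46139225363731384 -0.4431106150150299 0.07274217903614044
stripe 243 [ 0.4804 -0.4775  0.0994] 348.0781893004115 198.52263374485597
plinth 1706 ((0.7651888132095337, -0.2432987093925476), (0.3119421601295471, 1.5743367671966553), 23.914783477783203) 0.02990726238044976
side lid n 559 mean [ 0.4488 -0.4157  0.1001] circ 0.45870131254196167 -0.4339243173599243 0.06513883918523788
stripe 137 [ 0.4684 -0.4625  0.1005] 407.54014598540147 303.44525547445255
plinth 1651 ((0.5735625624656677, -0.27737748622894287), (0.3298293650150299, 1.4637633562088013), 4.333502292633057) 0.032196722252987475
```

View pics/crop1.png

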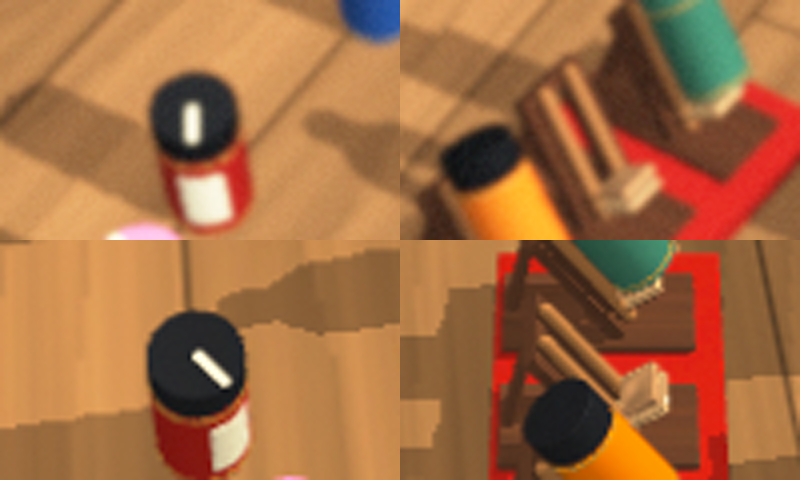

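The crop confirms the choice. The red tin has its black lid centred at scene (208.5,316) and side (290,380), with the stripe and label visible. The middle easel is empty, with rail upper ends at about scene (361,186) and (367.5,181), and side (319,177) and (317,186).

```bash
cat > m2.py <<'E'
from h import *
C={n:cam(n) for n in('scene','side')}
def at(n,u,v,z):
    o,d=ray(C[n],u,v);return (o+d*(z-o[2])/d[2]).round(4)
for n,a,b in(('scene',(208.2,316),(208,325.5)),('side',(289.75,380.25),(298.5,388.25))):
    p,q=at(n,*a,.1),at(n,*b,.1);print(n,'stripe',p,q,np.degrees(np.arctan2(*(q-p)[1::-1])))
def tri(a,b):
    A=[];y=[]
    for n,uv in(('scene',a),('side',b)):
        o,d=ray(C[n],*uv);d/=np.linalg.norm(d);M=np.eye(3)-np.outer(d,d);A.append(M);y.append(M@o)
    A=np.vstack(A);y=np.hstack(y);x,r,_,_=np.linalg.lstsq(A,y,rcond=None);return x.round(4),np.sqrt(r)
print('railtops',tri((367.5,181.25),(319,177)),tri((361.25,186.25),(317,185.75)))
for n in C:
    c=C[n];X=np.load(n+'X.npy');hsv=cv2.cvtColor(c['pixels'],cv2.COLOR_BGR2HSV)
    red=(((hsv[...,0]<7)|(hsv[...,0]>173))&(hsv[...,1]>170)&(X[...,0]>.4)&(X[...,0]<.9)&(np.abs(X[...,1])<.4)&(X[...,2]>.024)&(X[...,2]<.036)).astype(np.uint8)
    k,l,s,_=cv2.connectedComponentsWithStats(red);i=1+s[1:,4].argmax();print(s[1:,4])
    print(n,s[i],cv2.minAreaRect(X[l==i][:,:2].astype(np.float32)))
    top=(X[...,2]>.06)&(X[...,2]<.16)&(X[...,0]>.45)&(X[...,0]<.85)&(np.abs(X[...,1])<.25);print('tall extents',X[top].min(0),X[top].max(0))
for z,p in((.03,[(307,164),(363,165),(366,256),(303,256)]),):
    print([at('side',*q,z) for q in p])
E
python3 m2.py
```

```text
scene stripe [ 0.4452 -0.3996  0.1   ] [ 0.4612 -0.4203  0.1   ] -52.29788274211584
side stripe [ 0.4447 -0.3995  0.1   ] [ 0.4614 -0.4192  0.1   ] -49.71153094610157
railtops (array([0.5509, 0.1617, 0.1335]), array([0.00146826])) (array([0.5436, 0.1399, 0.1261]), array([0.00395126]))
[   1    2    4 1709   14    1    1    1    2    3    8]
scene [ 313  186  117   85 1709] ((0.5892864465713501, 0.14263507723808289), (0.36678534746170044, 0.1600249707698822), 83.81288146972656)
tall extents [ 0.4502502  -0.2499138   0.06001141] [0.84998861 0.2499462  0.15994137]
[   5    1    1 1688   11    4    1   38]
side [ 303  163   63   99 1688] ((0.5886627435684204, 0.14749373495578766), (0.36996516585350037, 0.15987208485603333), 84.60409545898438)
tall extents [ 0.45007616 -0.24979106  0.0600121 ] [0.84999744 0.24998504 0.15995966]
[array([0.529 , 0.3281, 0.03  ]), array([0.6894, 0.3092, 0.03  ]), array([ 0.6532, -0.0289,  0.03  ]), array([ 0.4952, -0.0147,  0.03  ])]
```

```bash
python3 -m jog '[{"dp":[4,-1.7,0],"twist":10},{"dp":[8,-3.4,1],"twist":20},{"dp":[12,-5.1,2],"twist":30},{"dp":[16,-6.8,3],"twist":40},{"dp":[20,-8.5,4],"twist":50},{"dp":[24,-10.2,5],"twist":60},{"dp":[24,-10.2,6],"twist":70},{"dp":[24,-10.2,6],"twist":75.4}]'
python3 - <<'E'
from h import *
o=env.get_obs();print(o['qpos'].round(1),o['tool_pos'],o['tool_rot'])
c=cam('wrist','w1.png');print(c['fx'],c['rvec'],c['tvec'],proj(c,[.445,-.3997,.1]))
s=cam('scene')
E
```

```text
[66.4 18.4 -4.  83.1  1.3 78.5 -3.3] [ 0.26840425 -0.59181686  0.22219723] [-1.79965572e+02  2.81655371e-03  2.43996408e+01]
352.0139309638983 [-2.43489272  1.56848093  0.2246524 ] [-0.64963965 -0.03380687  0.39078985] (np.float64(168.0230460089583), np.float64(-126.58728316644186))validation failed for argument at $[0]...
```

View pics/w1.png

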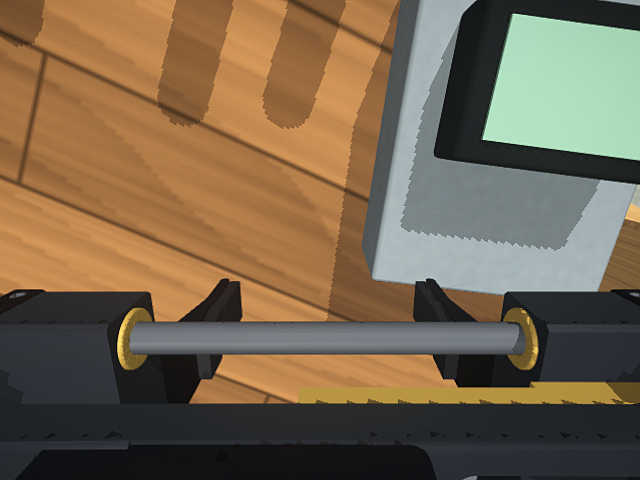

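The wrist view shows only the counter and the scale, because the move was refused. Each row probably needs every field, so I'm adding "fingers".

```bash
python3 -m jog '[{"dp":[4,-1.7,0],"twist":10,"fingers":1},{"dp":[8,-3.4,1],"twist":20,"fingers":1},{"dp":[12,-5.1,2],"twist":30,"fingers":1},{"dp":[16,-6.8,3],"twist":40,"fingers":1},{"dp":[20,-8.5,4],"twist":50,"fingers":1},{"dp":[24,-10.2,5],"twist":60,"fingers":1},{"dp":[24,-10.2,6],"twist":70,"fingers":1},{"dp":[24,-10.2,6],"twist":75.4,"fingers":1}]'
cat > w.py <<'E'
import sys
from h import *
c=cam('wrist',sys.argv[1])
o=env.get_obs();print(o['time_s'],o['qpos'].round(1),o['tool_pos'],o['tool_rot'],o['force'])
print('lid proj',proj(c,[.445,-.3997,.1]))
E
python3 w.py w2.png
```

```text
time_s: 1.4
tool_pos: [0.445, -0.3988, 0.1616]
tool_rot: [180.0, 0.1, -51.1]
force: [-0.3, -0.5, 0.4]
grip_width: 0.0872
grasp_force: 0.0
1.45 [  42.8   14.3   -4.    95.3    1.1   70.5 -102.8] [ 0.44488283 -0.3994228   0.16203464] [ 1.79975916e+02  5.08486838e-02 -5.12937779e+01] [ 0.24305521 -0.5648496  -0.08526657]
lid proj (np.float64(328.2116958999362), np.float64(258.2687906558377))
```

View pics/w2.png

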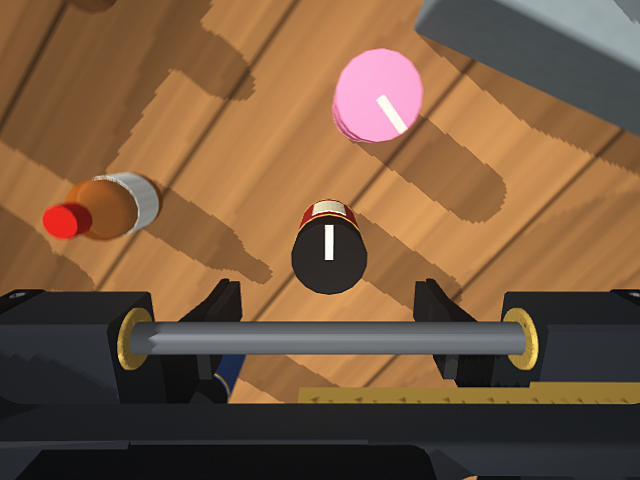

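The wrist view shows the red lid centred at (329,257) as predicted, with its stripe pointing straight up, so position and yaw agree. The blue tin shows under the left finger at (232,370), so I'm checking its clearance.

Run:
```python
from h import *
import numpy as np
t=np.array([.445,-.3997]);x=np.array([np.cos(np.radians(-51.2)),np.sin(np.radians(-51.2))]);y=np.array([x[1],-x[0]])
for n,l in(('scene',dict(blue=(254,270))),('side',dict(blue=(288,312)))):
    c=cam(n)
    for k,(u,v) in l.items():
        o,d=ray(c,u,v);p=(o+d*(.1-o[2])/d[2])[:2];print(n,k,p,'tool',(p-t)@x,(p-t)@y)
```

```text
scene blue [ 0.45444007 -0.23284727] tool -0.12411948186383356 -0.11190755845771784
side blue [ 0.44985205 -0.23023585] tool -0.1290295378661236 -0.1099682684069434
```

```bash
python3 -m jog '[{"dp":[0,0,4],"twist":0,"fingers":1},{"dp":[0,0,7.5],"twist":0,"fingers":1},{"dp":[0,0,9.7],"twist":0,"fingers":1},{"dp":[0,0,10.2],"twist":0,"fingers":1},{"dp":[0,0,10.2],"twist":0,"fingers":0.4},{"dp":[0,0,10.2],"twist":0,"fingers":0.4},{"dp":[0,0,10.2],"twist":0,"fingers":0.4},{"dp":[0,0,10.2],"twist":0,"fingers":0.4}]' 10
python3 -m jog '[{"dp":[0,0,0],"twist":0,"fingers":0.4},{"dp":[0,0,0],"twist":0,"fingers":0.4},{"dp":[0,0,0],"twist":0,"fingers":0.4}]' 10
```

```text
time_s: 2.55
tool_pos: [0.4452, -0.4002, 0.0612]
tool_rot: [-180.0, -0.1, -51.0]
force: [-0.4, 0.0, 0.2]
grip_width: 0.0544
grasp_force: 0.0
time_s: 2.92
tool_pos: [0.4451, -0.4002, 0.061]
tool_rot: [180.0, -0.0, -51.0]
force: [0.0, -0.5, 4.2]
grip_width: 0.0515
grasp_force: 10.0
```

```bash
python3 -m jog '[{"dp":[0,0,-1],"twist":0,"fingers":0.4},{"dp":[0,0,-3],"twist":0,"fingers":0.4},{"dp":[0,0,-6],"twist":0,"fingers":0.4},{"dp":[0,0,-10],"twist":0,"fingers":0.4},{"dp":[0,0,-14],"twist":0,"fingers":0.4},{"dp":[0,0,-17],"twist":0,"fingers":0.4},{"dp":[0,0,-18],"twist":0,"fingers":0.4},{"dp":[0,0,-18],"twist":0,"fingers":0.4}]' 10
python3 -m jog '[{"dp":[-3,-2.6,0],"twist":-4,"fingers":0.4},{"dp":[-7,-6,0],"twist":-8,"fingers":0.4},{"dp":[-11,-9.4,0],"twist":-12,"fingers":0.4},{"dp":[-15,-12.8,0],"twist":-16,"fingers":0.4},{"dp":[-19,-16.2,0],"twist":-20,"fingers":0.4},{"dp":[-23,-19.6,0],"twist":-24,"fingers":0.4},{"dp":[-27,-23,0],"twist":-28,"fingers":0.4},{"dp":[-31,-26.4,0],"twist":-32,"fingers":0.4}]' 10
python3 - <<'E'
from h import *
o=env.get_obs();p=o['tool_pos'];r=o['tool_rot'];print(o['qpos'].round(1),p,r,o['force'],o['grasp_force'])
a=np.radians(r[2]);x=np.array([np.cos(a),np.sin(a)]);y=np.array([x[1],-x[0]]);d=np.array([.46,.16])-p[:2];print('tool cm',d@x*100,d@y*100,'twist',r[2]+5.7)
E
```

```text
time_s: 3.92
tool_pos: [0.4448, -0.3998, 0.2402]
tool_rot: [180.0, 0.0, -51.0]
force: [-0.7, 0.7, -3.0]
grip_width: 0.0519
grasp_force: 10.0
time_s: 4.92
tool_pos: [0.4537, 0.0087, 0.2386]
tool_rot: [179.9, 0.2, -18.9]
force: [0.2, -0.2, -3.3]
grip_width: 0.0523
grasp_force: 10.0
[  22.9   -5.4  -25.5  107.1   -2.4   78.  -110.8] [0.4536948  0.00867823 0.23861035] [ 1.79949867e+02  1.58648033e-01 -1.88820044e+01] [ 0.24544778 -0.19123265 -3.31840561] 9.99798362958245
tool cm -4.300488961519498 -14.521918792053635 twist -13.182004365222529
```

```bash
python3 -m jog '[{"dp":[-1.3,-4,0],"twist":-4,"fingers":0.4},{"dp":[-2.5,-8,0],"twist":-8,"fingers":0.4},{"dp":[-3.6,-12,0],"twist":-12,"fingers":0.4},{"dp":[-4.3,-14,0],"twist":-13.2,"fingers":0.4},{"dp":[-4.3,-14.5,0],"twist":-13.2,"fingers":0.4},{"dp":[-4.3,-14.5,0],"twist":-13.2,"fingers":0.4}]' 10
python3 w.py w3.png
```

```text
time_s: 5.68
tool_pos: [0.4617, 0.1566, 0.2399]
tool_rot: [179.9, 0.1, -5.9]
force: [0.3, -0.2, -3.1]
grip_width: 0.0516
grasp_force: 10.0
5.725 [  14.1   -0.8  -35.3  102.8   -0.4   77.8 -117.1] [0.46178032 0.15625017 0.2400602 ] [ 1.79932283e+02  4.00041088e-02 -5.96940725e+00] [-0.21555341  0.25826917 -3.12428252]
lid proj (np.float64(993.8542948114672), np.float64(182.81986725390183))
```

View pics/w3.png

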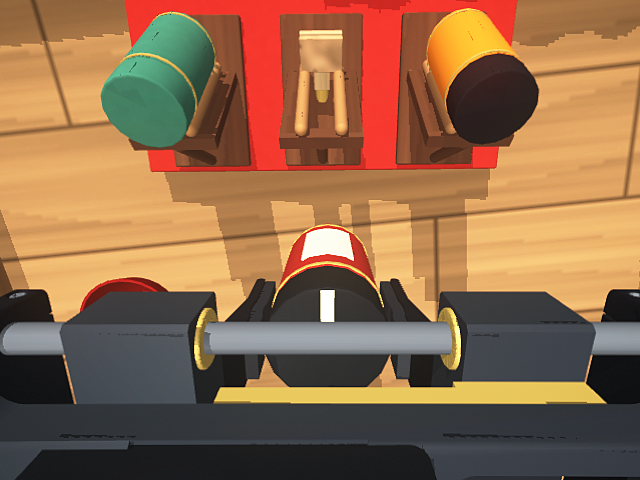

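The wrist view shows the empty easel ahead. Its rail upper ends are at (302,128) and (341,128), the pale pad is at about (320,50), and the back's top edge is at y≈140. I'll use the wrist depth to locate it in 3D.

```bash
cat > e.py <<'E'
from h import *
c=cam('wrist');img=c['pixels']
cv2.imwrite('pics/easel.png',cv2.resize(img[10:160,240:400],(640,600),interpolation=cv2.INTER_CUBIC))
vv,uu=np.mgrid[0:480,0:640]
und=cv2.undistortPoints(np.stack([uu,vv],-1).reshape(-1,1,2).astype(np.float32),np.array([[c['fx'],0,c['cx']],[0,c['fy'],c['cy']],[0,0,1]]),np.array([c['k1'],0,0,0,0.])).reshape(480,640,2)
d=c['depth'];R=cv2.Rodrigues(np.array(c['rvec'],float))[0]
X=(np.dstack([und*d[...,None],d[...,None]])-np.array(c['tvec']).ravel())@R;np.save('wX.npy',X)
hsv=cv2.cvtColor(img,cv2.COLOR_BGR2HSV)
red=(((hsv[...,0]<7)|(hsv[...,0]>173))&(hsv[...,1]>200)&(vv<175)&(np.abs(X[...,2]-.03)<.006)&(X[...,0]>.45))
Q=X[red];print('red',len(Q),Q.mean(0),cv2.minAreaRect(Q[:,:2].astype(np.float32)))
# front edge of plinth top: bottom-most red pixel per column
E=np.array([X[np.where(red[:,u])[0].max(),u] for u in range(175,480) if red[120:,u].any()]);f=np.polyfit(E[:,1],E[:,0],1);print('front edge slope deg',np.degrees(np.arctan(f[0])),'x at y=.15',np.polyval(f,.15))
for nm,u in(('L',302),('R',341)):
    for v in (80,90,100,110,120,124,128,132):
        us=range(u-8,u+9);r=X[v,u-8:u+9];k=r[:,2].argmax();print(nm,v,us[k],r[k].round(4))
for v in(34,40,46,52,58,64):print('pad',v,X[v,[303,312,321,330,339]].round(4).tolist())
for v in(138,142,146):print('back',v,X[v,[284,300,321,345,360]].round(4).tolist())
E
python3 e.py
```

```text
red 19410 [0.59927356 0.14946779 0.02958362] ((0.5852161645889282, 0.1492784321308136), (0.359445720911026, 0.15443511307239532), 84.3609390258789)
front edge slope deg 5.337117658868519 x at y=.15 0.5090840801554458
L 80 303 [0.5885 0.1635 0.078 ]
L 90 305 [0.5789 0.1622 0.0908]
L 100 296 [0.5383 0.1482 0.4017]
L 110 302 [0.5619 0.165  0.1159]
L 120 299 [0.5544 0.1675 0.1263]
L 124 302 [0.5512 0.1653 0.1307]
L 128 300 [0.5485 0.167  0.1328]
L 132 298 [0.5459 0.1689 0.1318]
R 80 337 [0.5856 0.135  0.0776]
R 90 338 [0.576  0.1355 0.0921]
R 100 337 [0.5673 0.1374 0.1042]
R 110 341 [0.5588 0.1355 0.1165]
R 120 340 [0.5512 0.1374 0.127 ]
R 124 339 [0.5484 0.1385 0.1316]
R 128 341 [0.5454 0.1374 0.133 ]
R 132 342 [0.5426 0.1368 0.1299]
pad 34 [[0.6248, 0.1595, 0.0695], [0.6241, 0.1521, 0.0692], [0.6229, 0.1446, 0.0706], [0.6225, 0.1371, 0.0692], [0.6218, 0.1296, 0.069]]
pad 40 [[0.6179, 0.1597, 0.0792], [0.6176, 0.1525, 0.0774], [0.6165, 0.1451, 0.0789], [0.6159, 0.1378, 0.0782], [0.6155, 0.1304, 0.0765]]
pad 46 [[0.6143, 0.1604, 0.0764], [0.6137, 0.153, 0.0756], [0.6129, 0.1456, 0.0757],
[... 174 characters left out ...]
, 0.0719]]
pad 58 [[0.6066, 0.1617, 0.0704], [0.606, 0.1541, 0.0698], [0.6054, 0.1465, 0.0686], [0.6044, 0.1389, 0.0699], [0.6038, 0.1312, 0.0687]]
pad 64 [[0.6026, 0.1624, 0.0675], [0.6019, 0.1547, 0.0671], [0.601, 0.147, 0.0678], [0.6003, 0.1393, 0.0673], [0.5993, 0.1316, 0.0678]]
back 138 [[0.5429, 0.1803, 0.1265], [0.5417, 0.1683, 0.1269], [0.5401, 0.1527, 0.1267], [0.5382, 0.1347, 0.1252], [0.537, 0.1236, 0.1256]]
back 142 [[0.5401, 0.1809, 0.1242], [0.5388, 0.1688, 0.125], [0.5372, 0.1531, 0.1235], [0.5353, 0.135, 0.1249], [0.5341, 0.1237, 0.1246]]
back 146 [[0.5372, 0.1816, 0.1218], [0.5359, 0.1694, 0.1224], [0.5343, 0.1534, 0.1242], [0.5324, 0.1352, 0.1228], [0.5311, 0.1236, 0.1211]]
```

View pics/easel.png

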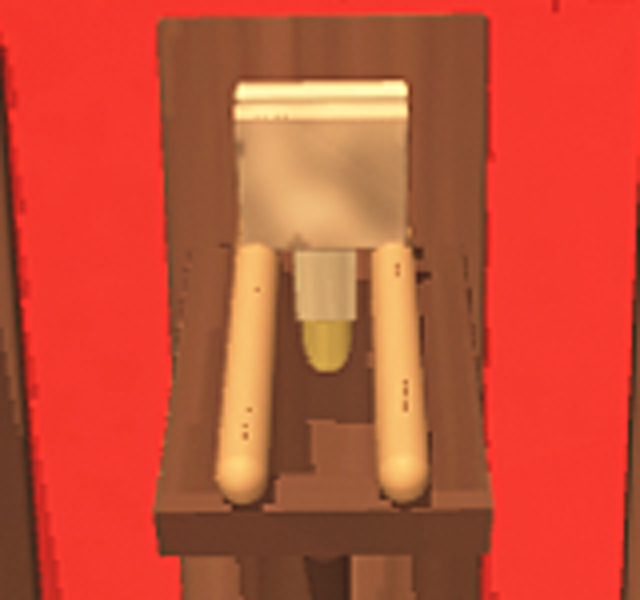

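The depth data give these positions, taking s along the rails and xi square to them:
- **Easel:** yaw is about -5.6° and the rails' lean is about 35°.
- **Tin axis:** the leaning tin's axis lies at xi ≈ 0.533.
- **Pad:** its top is at s ≈ -0.280.

Next I move above it, 50 mm out from the axis, then swing in.

```bash
python3 - <<'E'
import numpy as np
X=np.load('wX.npy')
for n,s in(('green',X[5:150,95:215]),('orange',X[5:150,430:545])):
    m=s.reshape(-1,3);m=m[(m[:,2]<.2)&(m[:,0]>.45)];print(n,np.percentile(m[:,2],[99,99.9]),m[m[:,2].argmax()])
E
python3 -m jog '[{"dp":[3,0,0],"twist":-0.3,"fingers":0.4},{"dp":[7,-0.2,0],"twist":-0.3,"fingers":0.4},{"dp":[11,-0.4,0],"twist":-0.3,"fingers":0.4},{"dp":[13.1,-0.4,0],"twist":-0.3,"fingers":0.4},{"dp":[13.1,-0.4,1.5],"twist":-0.3,"fingers":0.4},{"dp":[13.1,-0.4,3.5],"twist":-0.3,"fingers":0.4},{"dp":[13.1,-0.4,3.5],"twist":-0.3,"fingers":0.4},{"dp":[13.1,-0.4,3.5],"twist":-0.3,"fingers":0.4}]' 10
```

```text
green [0.17468483 0.176338  ] [0.58604962 0.2595261  0.17752394]
orange [0.1745125  0.17586205] [0.56537459 0.04066535 0.17750225]
time_s: 6.78
tool_pos: [0.5918, 0.149, 0.2057]
tool_rot: [180.0, -0.0, -5.5]
force: [-0.6, -1.1, -3.0]
grip_width: 0.0516
grasp_force: 10.0
```

```bash
python3 -m jog '[{"dp":[0,0.1,1.5],"twist":0,"fingers":0.4},{"dp":[0,0.2,2.9],"twist":0,"fingers":0.4},{"dp":[0,0.2,2.9],"twist":0,"fingers":0.4},{"dp":[-0.3,0.2,3.1],"twist":0,"fingers":0.4},{"dp":[-0.6,0.2,3.3],"twist":0,"fingers":0.4},{"dp":[-0.9,0.2,3.5],"twist":0,"fingers":0.4},{"dp":[-1.2,0.2,3.7],"twist":0,"fingers":0.4},{"dp":[-1.2,0.2,3.7],"twist":0,"fingers":0.4}]' 10
cat > p.py <<'E'
from h import *
o=env.get_obs();p=o['tool_pos'];r=o['tool_rot'];z=p[2]+.0187;y=np.radians(5.6)
a=p[0]*np.cos(y)-p[1]*np.sin(y);lat=(p[0]-.5765)*np.sin(y)+(p[1]-.1487)*np.cos(y)
c,s=.8192,.5736
F=o['force'];fa=F[0]*np.cos(y)-F[1]*np.sin(y)
print('t',o['time_s'],'xi-axis mm',1e3*(a*c+z*s-.533),'foot s above pad mm',1e3*(-a*s+z*c-.0797+.280),'lat mm',lat*1e3,'yaw',r[2],'F xi',fa*c+F[2]*s,'F s',-fa*s+F[2]*c,'F',F,'grip',o['grip_width'],o['grasp_force'])
E
python3 p.py
```

```text
time_s: 7.78
tool_pos: [0.5804, 0.1488, 0.1692]
tool_rot: [-179.9, -0.1, -5.5]
force: [1.8, 1.0, 0.8]
grip_width: 0.0519
grasp_force: 10.0
t 7.775 xi-axis mm 36.05039728315007 foot s above pad mm 31.24154392531392 lat mm 0.49978909065152366 yaw -5.481044372504881 F xi 1.8282190207840086 F s -0.31055518293198026 F [1.77723568 0.95425653 0.79417576] grip 0.05186434131214223 10.001858590403572
```

```bash
python3 -m jog '[{"dp":[-0.4,0,0.25],"twist":0,"fingers":0.4},{"dp":[-0.8,0,0.55],"twist":0,"fingers":0.4},{"dp":[-1.1,0,0.8],"twist":0,"fingers":0.4},{"dp":[-1.4,0,1],"twist":0,"fingers":0.4},{"dp":[-1.4,0,1],"twist":0,"fingers":0.4}]' 10; python3 p.py
```

```text
time_s: 8.4
tool_pos: [0.5653, 0.1492, 0.1577]
tool_rot: [180.0, 0.1, -5.5]
force: [1.2, 0.4, -3.1]
grip_width: 0.0517
grasp_force: 10.0
t 8.4 xi-axis mm 17.18248706028469 foot s above pad mm 30.4487047644926 lat mm -0.5554038500173472 yaw -5.489953328529652 F xi -0.8810394482896557 F s -3.1917624769882273 F [ 1.15791249  0.4453229  -3.11972661] grip 0.05171758408263793 10.006034852704033
```

```bash
python3 -m jog '[{"dp":[-0.4,0,0.3],"twist":0,"fingers":0.4},{"dp":[-0.8,0,0.55],"twist":0,"fingers":0.4},{"dp":[-1.1,0,0.8],"twist":0,"fingers":0.4},{"dp":[-1.2,0,0.85],"twist":0,"fingers":0.4},{"dp":[-1.2,0,0.85],"twist":0,"fingers":0.4}]' 10; python3 p.py
python3 - <<'E'
from h import *
a=cam('scene')['pixels'];b=cam('side')['pixels'];w=cam('wrist')['pixels']
f=lambda i,u,v:cv2.resize(i[v-50:v+50,u-65:u+65],(400,300),interpolation=cv2.INTER_CUBIC)
cv2.imwrite('pics/mid.png',np.vstack([np.hstack([f(a,375,195),f(b,335,190)]),np.hstack([cv2.resize(w,(400,300)),np.zeros((300,400,3),np.uint8)])]))
E
```

```text
time_s: 9.02
tool_pos: [0.5548, 0.1507, 0.1503]
tool_rot: [-180.0, -0.1, -5.5]
force: [3.3, 1.5, -0.5]
grip_width: 0.0515
grasp_force: 10.0
t 9.025 xi-axis mm 4.170239712154578 foot s above pad mm 30.461485231075947 lat mm -0.1705332567302391 yaw -5.5078426906126206 F xi 2.270436364154399 F s -2.1987289332141193 F [ 3.28484557  1.52040453 -0.49882377] grip 0.051506022265228185 10.003788184840232
```

View pics/mid.png

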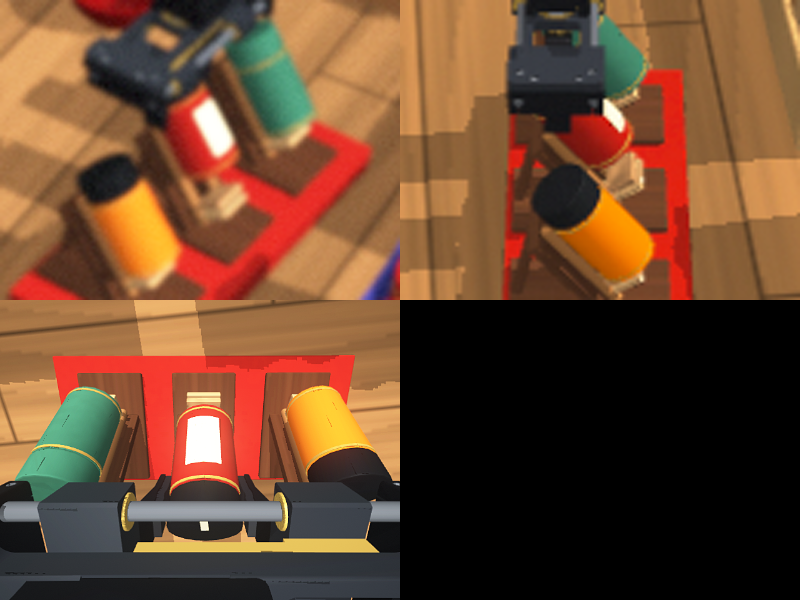

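The pictures show the tin leaning parallel to its neighbours, with the label centred and facing the customers (wrist crop (205,440)). The foot is still above the pad. Now I lower it along the rails.

```bash
python3 -m jog '[{"dp":[0.2,0,0.35],"twist":0,"fingers":0.4},{"dp":[0.5,0,0.8],"twist":0,"fingers":0.4},{"dp":[0.8,0,1.3],"twist":0,"fingers":0.4},{"dp":[1.0,0,1.7],"twist":0,"fingers":0.4},{"dp":[1.1,0,1.9],"twist":0,"fingers":0.4},{"dp":[1.1,0,1.9],"twist":0,"fingers":0.4}]' 10; python3 p.py
```

```text
time_s: 9.93
tool_pos: [0.5672, 0.1504, 0.1319]
tool_rot: [-179.9, -0.2, -5.5]
force: [6.0, 3.9, 4.5]
grip_width: 0.0516
grasp_force: 10.0
t 9.925 xi-axis mm 3.791681233068167 foot s above pad mm 8.287643557040425 lat mm 0.7920228153470571 yaw -5.498486808532744 F xi 7.1689435460849555 F s 0.44160065180615016 F [6.02448184 3.86160219 4.47339288] grip 0.051606355364106515 10.001127863069996
```

```bash
python3 -m jog '[{"dp":[0.1,-0.1,-0.1],"twist":0,"fingers":0.4},{"dp":[0.1,-0.15,-0.1],"twist":0,"fingers":0.4},{"dp":[0.1,-0.15,-0.1],"twist":0,"fingers":0.4}]' 10; python3 p.py
```

```text
time_s: 10.3
tool_pos: [0.5672, 0.1505, 0.1319]
tool_rot: [180.0, -0.1, -5.5]
force: [6.1, 2.0, 1.8]
grip_width: 0.0517
grasp_force: 10.0
t 10.3 xi-axis mm 3.7912167336245917 foot s above pad mm 8.280057238293281 lat mm 0.8499513998942405 yaw -5.529761901460907 F xi 5.860209897138282 F s -1.8493306441900037 F [6.08098723 1.95858093 1.84624977] grip 0.051671338609777025 10.002393492031842
```

```bash
python3 -m jog '[{"dp":[0.1,-0.1,-0.1],"twist":0,"fingers":0.4},{"dp":[0.2,-0.1,-0.1],"twist":0,"fingers":0.4},{"dp":[0.2,-0.1,-0.1],"twist":0,"fingers":0.4}]' 10; python3 p.py
```

```text
time_s: 10.68
tool_pos: [0.5673, 0.1506, 0.132]
tool_rot: [179.9, 0.2, -5.5]
force: [0.6, -0.8, -2.3]
grip_width: 0.0521
grasp_force: 10.0
t 10.675 xi-axis mm 3.9686072248265036 foot s above pad mm 8.353242915119964 lat mm 1.0163184000809813 yaw -5.531974531027502 F xi -0.7844586846834963 F s -2.2439317051963723 F [ 0.56908822 -0.79983717 -2.28795275] grip 0.0520566747695399 9.998932970920578
```

```bash
python3 -m jog '[{"dp":[0.1,0,0.15],"twist":0,"fingers":0.4},{"dp":[0.2,0,0.3],"twist":0,"fingers":0.4},{"dp":[0.3,0,0.4],"twist":0,"fingers":0.4},{"dp":[0.3,0,0.4],"twist":0,"fingers":0.4}]' 10; python3 p.py
```

```text
time_s: 11.18
tool_pos: [0.571, 0.1516, 0.1286]
tool_rot: [180.0, 0.1, -5.5]
force: [0.0, -0.6, -2.7]
grip_width: 0.0521
grasp_force: 10.0
t 11.175 xi-axis mm 4.850194302297606 foot s above pad mm 3.471072295826716 lat mm 2.375309500687927 yaw -5.488881804257262 F xi -1.445063434637666 F s -2.229487469920927 F [ 0.03835367 -0.58265729 -2.65500415] grip 0.05207311333486885 9.996770604047924
```

```bash
python3 -m jog '[{"dp":[0.05,0.05,0.1],"twist":0,"fingers":0.4},{"dp":[0.1,0.05,0.2],"twist":0,"fingers":0.4},{"dp":[0.1,0.05,0.2],"twist":0,"fingers":0.4}]' 10; python3 p.py
python3 -m jog '[{"dp":[0.05,0,0.08],"twist":0,"fingers":0.4},{"dp":[0.1,0,0.15],"twist":0,"fingers":0.4},{"dp":[0.1,0,0.15],"twist":0,"fingers":0.4}]' 10; python3 p.py
```

```text
time_s: 11.55
tool_pos: [0.5722, 0.1509, 0.1268]
tool_rot: [180.0, 0.0, -5.5]
force: [0.5, 0.5, -2.8]
grip_width: 0.0517
grasp_force: 10.0
t 11.55 xi-axis mm 4.881056504128289 foot s above pad mm 1.3074320457829858 lat mm 1.778726343253589 yaw -5.498870861746393 F xi -1.2741202495481359 F s -2.5668562721352153 F [ 0.48153204  0.51945256 -2.83330484] grip 0.05166804559836756 9.995931973680854
time_s: 11.92
tool_pos: [0.5733, 0.1507, 0.1254]
tool_rot: [180.0, 0.0, -5.5]
force: [0.1, 0.2, -3.3]
grip_width: 0.0517
grasp_force: 10.0
t 11.925 xi-axis mm 5.044769223092382 foot s above pad mm -0.49716414735839765 lat mm 1.689618447662934 yaw -5.505578042646476 F xi -1.7780808538865662 F s -2.7504540746697796 F [ 0.1370005   0.15681858 -3.27273356] grip 0.05172482549561924 9.996030195616186
```

```bash
python3 -m jog '[{"dp":[0.05,0,0.1],"twist":0,"fingers":0.4},{"dp":[0.1,0,0.18],"twist":0,"fingers":0.4},{"dp":[0.1,0,0.18],"twist":0,"fingers":0.4}]' 10; python3 p.py
python3 -m jog '[{"dp":[0.02,0,0.08],"twist":0,"fingers":0.4},{"dp":[0.05,0,0.16],"twist":0,"fingers":0.4},{"dp":[0.05,0,0.16],"twist":0,"fingers":0.4}]' 10; python3 p.py
```

```text
time_s: 12.3
tool_pos: [0.5743, 0.1507, 0.1239]
tool_rot: [180.0, 0.0, -5.5]
force: [-1.6, 0.6, -0.4]
grip_width: 0.0516
grasp_force: 10.0
t 12.3 xi-axis mm 5.000408659571076 foot s above pad mm -2.2906222920183184 lat mm 1.8022614721533112 yaw -5.502238009811332 F xi -1.5704220756812395 F s 0.5877208188849086 F [-1.57678482  0.55517449 -0.41928893] grip 0.05158203829251146 9.997394332895055
time_s: 12.68
tool_pos: [0.575, 0.1506, 0.1225]
tool_rot: [180.0, -0.0, -5.5]
force: [-1.9, 0.6, 2.7]
grip_width: 0.0518
grasp_force: 10.0
t 12.675 xi-axis mm 4.763663001504104 foot s above pad mm -3.832061428396649 lat mm 1.7917349276081795 yaw -5.502693477427645 F xi -0.01828855806547902 F s 3.353061524958965 F [-1.89126214  0.57241085  2.73604876] grip 0.05175453281733579 9.999362016096711
```

The pad is clearly felt: the force along the rails rose from -2.6 to +3.4 N at 2 N/mm. Now I seat the tin against the rails and ease the press slightly.

```bash
python3 -m jog '[{"dp":[-0.1,0,0],"twist":0,"fingers":0.4},{"dp":[-0.18,0,0],"twist":0,"fingers":0.4},{"dp":[-0.18,0,0],"twist":0,"fingers":0.4}]' 10; python3 p.py
python3 - <<'E'
from h import *
a=cam('scene')['pixels'];b=cam('side')['pixels'];w=cam('wrist')['pixels']
f=lambda i,u,v:cv2.resize(i[v-50:v+50,u-65:u+65],(400,300),interpolation=cv2.INTER_CUBIC)
cv2.imwrite('pics/mid2.png',np.vstack([np.hstack([f(a,375,195),f(b,335,190)]),np.hstack([cv2.resize(w,(400,300)),cv2.resize(w[60:300,200:440],(400,300))])]))
E
```

```text
time_s: 13.05
tool_pos: [0.5743, 0.1507, 0.1227]
tool_rot: [-180.0, -0.2, -5.5]
force: [2.6, -0.5, 2.5]
grip_width: 0.0518
grasp_force: 10.0
t 13.05 xi-axis mm 4.289971363152789 foot s above pad mm -3.224935473616519 lat mm 1.7882158323319604 yaw -5.516496225335086 F xi 3.6046810190110294 F s 0.579212092762351 F [ 2.58270473 -0.51303454  2.54186716] grip 0.051785175254947365 10.002201099414378
```

View pics/mid2.png

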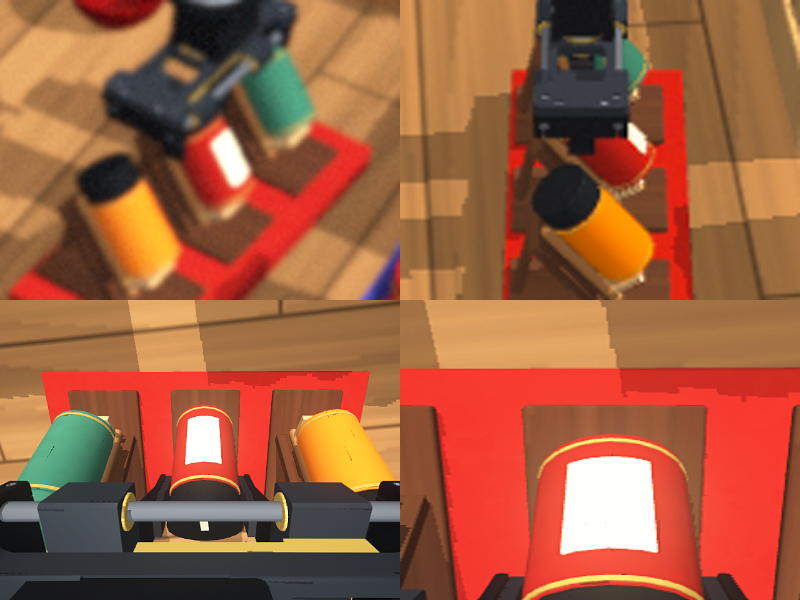

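The tin rests on the pad and rails with the label square to the front (wrist crop centre (610,505)). Now I release gently and lift clear.

```bash
python3 -m jog '[{"dp":[0,0,0],"twist":0,"fingers":0.62},{"dp":[0,0,0],"twist":0,"fingers":0.68},{"dp":[0,0,0],"twist":0,"fingers":0.8},{"dp":[0,0,0],"twist":0,"fingers":0.9},{"dp":[0,0,0],"twist":0,"fingers":0.9}]' 10; python3 p.py
python3 -m jog '[{"dp":[0,0,-0.5],"twist":0,"fingers":0.9},{"dp":[0,0,-2],"twist":0,"fingers":0.9},{"dp":[0,0,-5],"twist":0,"fingers":0.9},{"dp":[0,0,-9],"twist":0,"fingers":0.9},{"dp":[-4,0,-13],"twist":0,"fingers":0.9},{"dp":[-9,0,-13],"twist":0,"fingers":0.9},{"dp":[-12,0,-13],"twist":0,"fingers":0.9},{"dp":[-12,0,-13],"twist":0,"fingers":0.9}]'
python3 - <<'E'
from h import *
a=cam('scene')['pixels'];b=cam('side')['pixels'];w=cam('wrist')['pixels']
f=lambda i,u,v:cv2.resize(i[v-50:v+50,u-65:u+65],(400,300),interpolation=cv2.INTER_CUBIC)
cv2.imwrite('pics/end.png',np.vstack([np.hstack([f(a,375,195),f(b,335,190)]),np.hstack([cv2.resize(w,(400,300)),cv2.resize(w[20:260,200:440],(400,300))])]))
E
```

```text
time_s: 13.82
tool_pos: [0.573, 0.1508, 0.122]
tool_rot: [180.0, 0.0, -5.5]
force: [0.0, 0.3, -0.7]
grip_width: 0.0762
grasp_force: 0.0
t 13.825 xi-axis mm 2.775773369836587 foot s above pad mm -3.070631592590689 lat mm 1.7236380624669574 yaw -5.501132258394724 F xi -0.4080057869748992 F s -0.5482535844125677 F [ 0.01193454  0.32419185 -0.68308932] grip 0.0762478856971083 0.0
time_s: 14.82
tool_pos: [0.4524, 0.1631, 0.2539]
tool_rot: [179.9, -0.2, -5.4]
force: [0.4, -1.1, 0.8]
grip_width: 0.0784
grasp_force: 0.0
```

View pics/end.png

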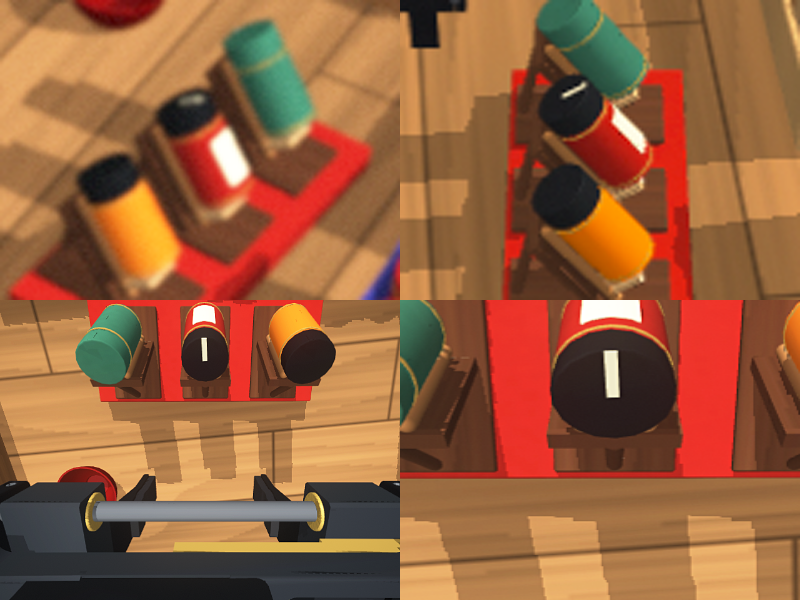

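The tin leans parallel to its neighbours, on both rails and the ledge. The lid stripe points straight out to the customers (wrist crop (611,373)), and the gripper is clear.

```bash
python3 -c "
from cell import env
print(env.sign_off())"
```

```text
the job is handed in; nothing more can be done
None
```

The red tin leans in the middle easel with its label facing out, released with its foot on the pad and its back on both rails; I handed the job in at about 15 s, and sign-off returned no verdict.

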